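# Stack a slide board on spacer bars and latch it

## Task

Lay the two metal spacer bars on the slide-drying stand, one along the middle of each pale bare strip either side of the two slides. Then set the loose slide board down gently on the bars, centred over the stand and with its handle running the same way as the stand's slides, so that it rests clear of everything below, and turn the steel turnbutton by its tab until its nose points squarely in over the board. Do not knock the board against the stand, and leave the bottle, the jar and the tub where they are.

Things in the scene. Friction and masses are not known exactly. Their poses are not given: they have to be found in the camera images.
- stand: Fixed grey plastic slide-drying stand. Origin: underside centre of its plate, 150 (own x) x 180 (y) x 12 mm high; own x points roughly away from the robot. Two cardboard slides, 76 (x) x 26 x 4 mm, are fixed on top at own y -14.5 and +14.5 mm. A tongue on its -x side carries the turnbutton on a 14 mm post at own (-93, 0) mm.
- strip_left (a point): Centre of the stand's left pale bare strip, 136 (own x) x 30 (y) mm, flush with the plate's top, 12 mm above the table, at the stand's own (0, +65) mm. One bar belongs along its middle.
- strip_right (a point): Centre of the right strip, alike, at the stand's own (0, -65) mm. The other bar belongs along its middle.
- turnbutton (a joint): Steel turnbutton on a vertical axis. Rad: at 0 (open; starts -0.2 to 0.15) its nose points along the stand's own -y; grows anticlockwise from above; at 1.57 (stop) the nose points along the stand's +x, over the board. Light friction (0.05 N m), stays as left. Flat arm 18 wide, 8 thick, underside 42 mm above the table, 6 mm over a well-laid board; nose reaches 48 mm from the axis, tail 15.
- turn_tab (a point): Point on the turnbutton's axis at the top centre of its upright tab, 74 mm above the table. The tab, by which it is turned, is 36 mm long (in line with the nose) x 10 mm thick and stands 24 mm above the flat arm. This frame turns with the turnbutton; the nose points along its own -y.
- barA: Loose aluminium spacer bar, 120 (own x) x 18 x 18 mm, about 105 g. Origin: centre of its underside. Starts on a black rubber mat, 170 x 170 x 3 mm, roughly parallel to the other bar. The bars are alike; either may take either strip.
- barB: The other spacer bar, like barA.
- upper: Loose grey slide board, 130 (own x) x 170 (y) x 6 mm, about 320 g, flat on the table at the start. Origin: underside centre. Fixed on top: slides 76 (x) x 26 x 4 mm at own y -50 and +50 mm, and a steel handle in the middle: a bar 50 (x) x 12 (y) x 14 mm high, its top 38 mm above the underside, on a foot at each end, 18 mm of air below. Either way round is right.
- bottle: Bystander: glass bottle with a blue cap, 60 mm diameter, 150 mm tall. Origin: centre of its base.
- tub: Bystander: closed black sample tub with a white lid, 110 mm diameter, 41 mm tall. Origin: centre of its base.
- jar: Bystander: small glass jar with a white lid, 52 mm diameter, 60 mm tall. Origin: centre of its base.

How it is judged (in metres and radians):
On the way, in this order (a step that is already met when the one before it is completed fails the run):
1. Both spacer bars lie flat on the stand, one along each pale strip, released (((y of barA in the frame of stand between 0.052 and 0.078 m and x of barA in the frame of stand between -0.018 and 0.018 m and z of barA in the frame of stand between 0.009 and 0.0145 m and angle between the x axis of each of barA, barB and the x axis of stand, either way round below 0.15 rad and y of barB in the frame of stand between -0.078 and -0.052 m and x of barB in the frame of stand between -0.018 and 0.018 m and z of barB in the frame of stand between 0.009 and 0.0145 m) or (y of barA in the frame of stand between -0.078 and -0.052 m and x of barA in the frame of stand between -0.018 and 0.018 m and z of barA in the frame of stand between 0.009 and 0.0145 m and angle between the x axis of each of barA, barB and the x axis of stand, either way round below 0.15 rad and y of barB in the frame of stand between 0.052 and 0.078 m and x of barB in the frame of stand between -0.018 and 0.018 m and z of barB in the frame of stand between 0.009 and 0.0145 m)) and contact force between each of barA, barB and the fingers below 0.1 N and linear speed of each of barA, barB below 0.02 m/s), for 0.2 s.
2. The slide board rests level and centred on both bars, clear of the stand and released (((y of barA in the frame of stand between 0.052 and 0.078 m and x of barA in the frame of stand between -0.018 and 0.018 m and z of barA in the frame of stand between 0.009 and 0.0145 m and angle between the x axis of each of barA, barB and the x axis of stand, either way round below 0.15 rad and y of barB in the frame of stand between -0.078 and -0.052 m and x of barB in the frame of stand between -0.018 and 0.018 m and z of barB in the frame of stand between 0.009 and 0.0145 m) or (y of barA in the frame of stand between -0.078 and -0.052 m and x of barA in the frame of stand between -0.018 and 0.018 m and z of barA in the frame of stand between 0.009 and 0.0145 m and angle between the x axis of each of barA, barB and the x axis of stand, either way round below 0.15 rad and y of barB in the frame of stand between 0.052 and 0.078 m and x of barB in the frame of stand between -0.018 and 0.018 m and z of barB in the frame of stand between 0.009 and 0.0145 m)) and x of upper in the frame of stand between -0.01 and 0.01 m and y of upper in the frame of stand between -0.014 and 0.014 m and z of upper in the frame of stand between 0.0275 and 0.0325 m and angle between the x axis of upper and the x axis of stand, either way round below 0.12 rad and angle between upper's own z axis and vertical below 0.05 rad and contact force between upper and barA above 0.2 N and contact force between upper and barB above 0.2 N and contact force between upper and stand below 0.2 N and contact force between upper and the fingers below 0.1 N and linear speed of upper below 0.02 m/s), for 0.2 s.
3. The turnbutton's nose is turned in over the board (value of joint turnbutton above 1.2 rad), for 0.2 s.
At the end, for the whole second after the job is handed in: A bar flat on each strip: within 13 mm across, 18 mm along, 0.15 rad. Board level on both bars (30 +-2.5 mm up, tilt < 0.05), touching nothing of the stand, centred within 10 mm in the stand's x, 14 mm in y, handle within 0.12 rad of its x. Turnbutton beyond 1.2 rad. All at rest (((y of barA in the frame of stand between 0.052 and 0.078 m and x of barA in the frame of stand between -0.018 and 0.018 m and z of barA in the frame of stand between 0.009 and 0.0145 m and angle between the x axis of each of barA, barB and the x axis of stand, either way round below 0.15 rad and y of barB in the frame of stand between -0.078 and -0.052 m and x of barB in the frame of stand between -0.018 and 0.018 m and z of barB in the frame of stand between 0.009 and 0.0145 m) or (y of barA in the frame of stand between -0.078 and -0.052 m and x of barA in the frame of stand between -0.018 and 0.018 m and z of barA in the frame of stand between 0.009 and 0.0145 m and angle between the x axis of each of barA, barB and the x axis of stand, either way round below 0.15 rad and y of barB in the frame of stand between 0.052 and 0.078 m and x of barB in the frame of stand between -0.018 and 0.018 m and z of barB in the frame of stand between 0.009 and 0.0145 m)) and x of upper in the frame of stand between -0.01 and 0.01 m and y of upper in the frame of stand between -0.014 and 0.014 m and z of upper in the frame of stand between 0.0275 and 0.0325 m and angle between the x axis of upper and the x axis of stand, either way round below 0.12 rad and angle between upper's own z axis and vertical below 0.05 rad and contact force between upper and barA above 0.2 N and contact force between upper and barB above 0.2 N and contact force between upper and stand below 0.2 N and value of joint turnbutton above 1.2 rad and linear speed of each of upper, barA, barB below 0.02 m/s and velocity of joint turnbutton between -0.05 and 0.05 rad/s).
It fails at once if The board is knocked or pressed against the stand, its slides or its turnbutton (over 6 N) (contact force between upper and stand above 6 N).
It fails at once if The board is dropped: let go and falling faster than 0.55 m/s (a fall of about 15 mm) (linear speed of upper above 0.55 m/s and contact force between upper and the fingers below 0.1 N).
It fails at once if The bottle is moved by more than 25 mm (distance of bottle from where it was at the start of the episode above 0.025 m).
It fails at once if The tub is moved by more than 25 mm (distance of tub from where it was at the start of the episode above 0.025 m).
It fails at once if The jar is moved by more than 25 mm (distance of jar from where it was at the start of the episode above 0.025 m).
It also fails if it takes over 72 s, if anything falls off the work surface, if the arm or the gripper's body presses on something with over 40 N, if the wrist force passes 120 N, or if a joint passes its speed limit or range.

## Robot

A 6-joint arm with a two-finger parallel gripper is mounted at the origin on the work surface. World frame = base frame: x ahead of the robot, y to its left, z up, the work surface at z = 0. Lengths are in m, angles in degrees, forces in N, time in s.
With the tool pointing down it reaches from about 0.375 to 0.9 m from the base axis. Payload 3.1 kg.
Tool frame: the origin (TCP) lies where the fingers leave the gripper's body, on its centre line; the fingertips stand 70 mm ahead of it and the grasp point (between the pads) lies 51 mm ahead of it; z points along the fingers, y is the line along which they close (so a half turn about z gives the same grasp; the last joint's range is limited). The gripper opens to 87 mm and grips with 3 to 60 N. Pads are 19 mm wide; open, the fingers measure 117 mm over their backs; the gripper's body (75 mm by 190 mm) begins 51 mm behind the grasp point.
Start: joints at [54.345, 30.224, 82.088, -0, 67.689, -10.227], TCP at [0.268, 0.564, 0.292] pointing down, gripper open.
Joint ranges: [-176.69, 176.69], [-43.24, 126.21], [12.49, 139.97], [-82, 262], [0, 151.66], [-163.58, 163.58]. Speed limits (degrees/s): [159.86, 159.86, 180, 180, 180, 180].

## Interface

Orientations are given as a 3x3 rotation matrix whose columns are the frame's x, y, z axes.
In Python, from rig import readout, capture, calibration, bot, look_for gives the robot as it stands. The module is installed in compiled form; this text tells all that it offers.
- The arm moves only by the shell command python3 -m pendant 'ROWS'. ROWS is JSON, a list of rows, each a list of 7 numbers: the shift along the tool's x, y, z normalised to -1 to 1, where 1 is 200 mm, then the turn, a rotation vector about the tool's x, y, z normalised to -1 to 1, where 1 is 180 degrees, then the closure, from -1 (fully open) to 1 (shut). In form: [[dx, dy, dz, ax, ay, az, grip], ...]. A call has 1 to 8 rows; each row is the pose to reach, as a shift and turn from the pose commanded when the call began, along the tool's axes at that moment, turning the shorter way round; what a row does not reach only later rows make up. A row lasts 1/10 s, in which the tool goes at most 50 mm and 8.59 degrees, less where a joint would pass 70% of its speed; a pose out of reach is approached as far as the arm can. A call with a number of a shift or a turn outside -1 to 1 is refused whole. A call with a gripper value outside its range is refused whole. The fingers move at their own pace and stop on an object; the grip force is fixed at half the most. Time passes only in rows, so rows that repeat a pose let the fingers close. It gives the time, the measured TCP pose, the force, the opening and the grip force at its end, in the units of the state.
- readout.read_state(): the state, without advancing time (a new reading comes with each control period).
- capture(name): name is "scene" or "top" or "wrist"; returns (picture, depth): 420x560x3 uint8, red, green, blue; 420x560 float32, m along the optical axis (not along the pixel's ray), 0 where there is no reading.
- calibration(name): a dict with "mtx" (3x3 intrinsics, pixels), "k1" (the pictures are not rectified: a ray, as slopes to the right and down, at radius r is drawn at 1 + k1 r^2 times it, then the intrinsics apply), "T" (4x4, takes a point from camera to world coordinates); the wrist camera has in their place "mount" (4x4, takes a point from camera to tool coordinates, whose origin is the TCP and whose axes are the flange's). Camera axes: x right, y down, z forward; pixel columns grow to the right and rows downward; lengths in m; the calibration is good to about 2 mm. A picture is of the moment at which its call begins: read the wrist's pose just before it. calibration takes no time and is no camera call.
- bot.hand_in(): hands the job in; it is judged then, once.
Trained networks look in the newest picture that a camera, given by its name, has taken for a name from the list of things; names that differ only in an ending like _2 or _b are one class to them, and where a whole thing is asked for, a point or a joint stands for the part that bears it (a point fixed in the world has none). Each returns a list of dicts, best first, with "conf" (0 to 1); they miss things now and then, are a little off and sometimes report something else, mostly with a low value. They report only what shows in the picture. A call takes as long as a camera call.
- look_for(thing, camera): "extent" ([left, top, right, bottom] in pixels, round what is visible of it).
The state is a dict: "time_s": time; "joint_positions": joint angles; "qvel": joint speeds; "tau": joint torques, N m; "position": TCP position; "tcp_rot": TCP orientation; "force": force on the tool from outside, world axes, zero at the start; "moment": the same for the moment, N m; "opening": opening from 0.0 (shut) to 1.0 (fully open); "grasp_force": force on a finger pad.
Only numpy, scipy, OpenCV 4.12 (cv2) and the standard library are available. Lean on these libraries where they do the work, as an engineer would, in place of code of your own. Each camera call takes 0.05 s, during which the arm holds its last target. There are 200 camera calls.

## Working session

There is one attempt and no reset: what is moved stays moved. The work goes in short steps, Python scripts to look and compute and a shell command to move; the robot and the scene stay as the last step left them, time stands still between calls to the robot, and variables do not carry over. Pictures are saved under pics/ and viewed, at most 10 in all, crops included, and the job is handed in when it is done.

```bash
mkdir -p pics
cat > h.py <<'E'
import numpy as np, cv2
from rig import readout, capture, calibration, bot, look_for
def st(): return readout.read_state()
def cloud(name):
    s=st(); img,d=capture(name); c=calibration(name); K=c["mtx"]
    v,u=np.mgrid[0:420,0:560]
    p=np.stack([u.ravel(),v.ravel()],1).astype(float)[:,None]
    xy=cv2.undistortPoints(p,np.array(K),np.array([c["k1"],0,0,0.]))[:,0]
    P=np.c_[xy*d.ravel()[:,None],d.ravel()]
    if "T" in c: T=np.array(c["T"])
    else:
        W=np.eye(4);W[:3,:3]=s["tcp_rot"];W[:3,3]=s["position"];T=W@np.array(c["mount"])
    P=P@T[:3,:3].T+T[:3,3]; P=P.reshape(420,560,3); P[d==0]=np.nan
    return img,P
def save(img,n): cv2.imwrite("pics/"+n+".png",img[:,:,::-1])
def rect(P,m):
    q=P[m]; q=q[~np.isnan(q[:,0])]
    r=cv2.minAreaRect((q[:,:2]*1000).astype(np.float32)); return r,len(q),np.median(q[:,2])
E
python3 - <<'E'
from h import *
img,P=cloud("top"); save(img,"top1")
np.save("top1.npy",P)
for n in ["stand","turnbutton","barA","upper","bottle","tub","jar"]:
    for r in look_for(n,"top")[:3]:
        e=r["extent"]; u,v=int((e[0]+e[2])/2),int((e[1]+e[3])/2)
        print(n,round(r["conf"],2),np.round(e),np.round(P[v,u],3))
img,P=cloud("scene"); save(img,"scene1")
s=st();print(s["time_s"],np.round(s["tcp_rot"],3),s["position"],calibration("wrist"))
E
```

```text
stand 0.68 [217. 214. 284. 286.] [0.545 0.06  0.017]
turnbutton 0.6 [238. 272. 266. 281.] [0.473 0.054 0.076]
barA 0.59 [152. 250. 170. 292.] [0.485 0.306 0.02 ]
upper 0.77 [358. 236. 428. 298.] [ 0.501 -0.34   0.008]
bottle 0.78 [149. 158. 175. 191.] [0.739 0.291 0.11 ]
tub 0.92 [355. 175. 393. 213.] [ 0.706 -0.283  0.04 ]
jar 0.69 [266. 151. 282. 174.] [ 0.787 -0.002  0.058]
0.45 [[-0.903  0.429 -0.   ]
 [ 0.429  0.903 -0.   ]
 [ 0.    -0.    -1.   ]] [0.26830806 0.5643939  0.29218101] {'mtx': array([[335.0776932 ,   0.        , 276.15756832],
       [  0.        , 335.0776932 , 209.59330557],
       [  0.        ,   0.        ,   1.        ]]), 'k1': -0.06148778978658541, 'mount': array([[-5.21445873e-04, -9.59845738e-01, -2.80527873e-01,
         7.61283351e-02],
       [ 9.99999855e-01, -5.38821705e-04, -1.51859414e-05,
        -6.35886269e-04],
       [-1.36578346e-04, -2.80527840e-01,  9.59845879e-01,
        -9.22947599e-02],
       [ 0.00000000e+00,  0.00000000e+00,  0.00000000e+00,
         1.00000000e+00]])}
```

View pics/top1.png

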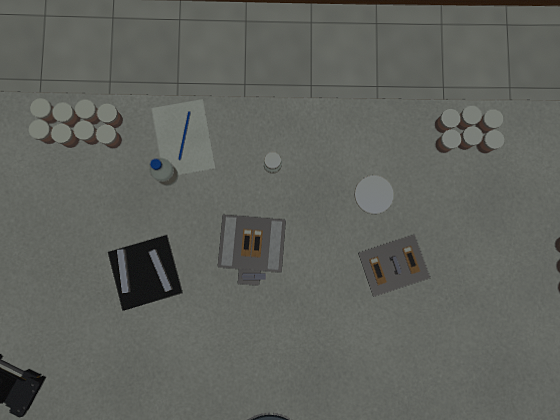

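View pics/scene1.png

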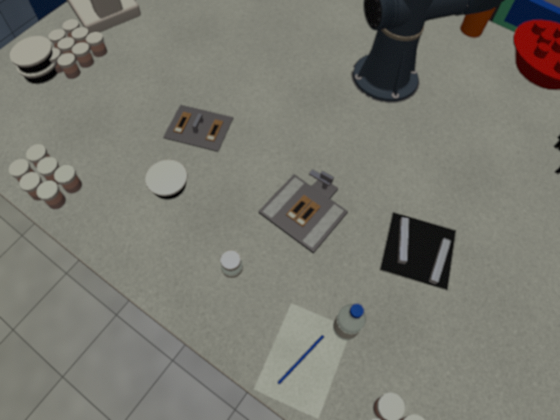

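The top view shows the bars on the mat at px (123,270) and (160,270), the stand at (251,245) with its turnbutton on the near side, and the board at (394,265) with its handle along the image's vertical. Next I'll fit the poses.

Run:
```python
from h import *
P=np.load("top1.npy"); img=cv2.imread("pics/top1.png"); g=cv2.cvtColor(img,cv2.COLOR_BGR2GRAY)
def box(l,t,r,b):
    m=np.zeros((420,560),bool); m[t:b,l:r]=1; return m
# bars
m=box(108,236,182,310)&(g>110)
n,lab,stt,c=cv2.connectedComponentsWithStats(m.astype(np.uint8))
for i in range(1,n):
    if stt[i,4]>100 and 0.005<np.nanmedian(P[lab==i][:,2])<0.04: print("bar",rect(P,lab==i),c[i])
z=P[...,2]
print("table z",np.nanmedian(z[300:340,200:350]),"stand z",np.nanmedian(z[225:265,225:232]),np.nanmedian(z[225:265,235:240]))
m=box(210,205,295,270)&(z>0.007)&(z<0.03); print("stand",rect(P,m))
m=box(350,228,440,305)&(g<g[320,300]-12); m=cv2.morphologyEx(m.astype(np.uint8),cv2.MORPH_OPEN,np.ones((3,3)))>0
print("board",rect(P,m))
print("handle",rect(P,box(380,245,410,285)&(z>0.025)))
```

```text
bar (((487.096923828125, 307.3955078125), (115.95600128173828, 16.146678924560547), 25.582733154296875), 117, np.float64(0.019896070703765423)) [159.41880342 269.73504274]
table z -0.0005318000597795969 stand z 0.01157801503329381 0.011429388190378642
stand (((574.0359497070312, 52.60228729248047), (163.98309326171875, 204.0022430419922), 0.4816957116127014), 3210, np.float64(0.012104585677925161))
board (((506.805419921875, -346.8829345703125), (132.24684143066406, 174.29339599609375), 18.334157943725586), 2777, np.float64(0.005801575458100228))
handle (((506.9691467285156, -344.4701843261719), (48.34590148925781, 12.702972412109375), 18.625978469848633), 93, np.float64(0.036484333111995726))
```

```bash
cat >> h.py <<'E'
from scipy.spatial.transform import Rotation as R
def go(x,y,z,yaw,half=True):
    """TCP goal; yaw: direction (deg, world) of closing line y; tool down. prints normalised shift/turn"""
    s=st(); R0=np.array(s["tcp_rot"]); a=np.radians(yaw); best=None
    for k in ([0,np.pi] if half else [0]):
        Y=np.array([np.cos(a+k),np.sin(a+k),0]); Z=np.array([0,0,-1.]); X=np.cross(Y,Z)
        rv=R.from_matrix(R0.T@np.c_[X,Y,Z]).as_rotvec()
        if best is None or np.linalg.norm(rv)<np.linalg.norm(best): best=rv
    d=R0.T@(np.array([x,y,z])-s["position"])
    print("row",np.round(d/0.2,4),np.round(best/np.pi,4),"mm",np.round(d*1000),"deg",np.round(np.degrees(best),1),"j6",round(s["joint_positions"][5],1))
E
python3 -c "
from h import *
go(.50,.35,.33,115.6)"
```

```text
row [-1.5065 -0.4706 -0.1891] [-0.     -0.     -0.2835] mm [-301.  -94.  -38.] deg [ -0.  -0. -51.] j6 -10.2
```

```bash
python3 -m pendant '[[-0.9,-0.45,-0.19,0,0,0,-1],[-0.9,-0.45,-0.19,0,0,-0.2835,-1],[-0.9,-0.45,-0.19,0,0,-0.2835,-1],[-0.9,-0.45,-0.19,0,0,-0.2835,-1],[-0.9,-0.45,-0.19,0,0,-0.2835,-1],[-0.9,-0.45,-0.19,0,0,-0.2835,-1],[-0.9,-0.45,-0.19,0,0,-0.2835,-1],[-0.9,-0.45,-0.19,0,0,-0.2835,-1]]'
python3 -c "
from h import *
go(.50,.35,.33,115.6)"
```

```text
time_s: 1.25
position: [0.3925, 0.4056, 0.3304]
tcp_rot: [[-0.902, -0.432, 0.0], [-0.432, 0.902, 0.0], [-0.0, 0.0, -1.0]]
force: [0.1, 0.7, -0.2]
opening: 0.999
grasp_force: 0.0
row [-0.3647 -0.4829  0.0021] [0.     0.0001 0.    ] mm [-73. -97.   0.] deg [0. 0. 0.] j6 -81.0
```

```bash
python3 -m pendant '[[-0.365,-0.483,0,0,0,0,-1],[-0.365,-0.483,0,0,0,0,-1],[-0.365,-0.483,0,0,0,0,-1],[-0.365,-0.483,0,0,0,0,-1],[-0.365,-0.483,0,0,0,0,-1]]'
python3 - <<'E'
from h import *
img,P=cloud("wrist"); save(img,"w1"); np.save("w1.npy",P)
g=cv2.cvtColor(img,cv2.COLOR_RGB2GRAY); z=P[...,2]
m=(z>0.014)&(z<0.03)&(g>60)
n,lab,stt,c=cv2.connectedComponentsWithStats(m.astype(np.uint8))
for i in range(1,n):
    if stt[i,4]>300: print(rect(P,lab==i),c[i])
for r in look_for("barA","wrist"): print(r)
E
```

```text
time_s: 1.75
position: [0.4992, 0.3503, 0.3298]
tcp_rot: [[-0.903, -0.43, -0.002], [-0.43, 0.903, 0.0], [0.002, 0.001, -1.0]]
force: [-0.5, -1.2, 0.3]
opening: 1.002
grasp_force: 0.0
(((566.5436401367188, 55.51822280883789), (57.42130661010742, 77.94256591796875), 86.54103088378906), 1983, np.float64(0.015949715426613553)) [ 35.86787695 124.02017146]
(((488.13787841796875, 306.3712158203125), (118.06730651855469, 18.055543899536133), 24.495668411254883), 1536, np.float64(0.020806937930998193)) [247.75130208 151.68619792]
(((486.3164978027344, 407.6021423339844), (120.50453186035156, 18.876243591308594), 10.406457901000977), 1459, np.float64(0.020713710576450106)) [323.72652502 186.26319397]
{'extent': [237.4, 104.9, 256.4, 204.4], 'conf': 0.95}
```

View pics/w1.png

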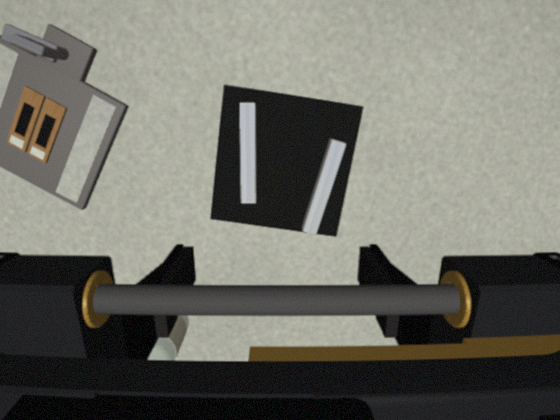

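The wrist view shows both bars clearly, at px (248,152) and (324,186), with the stand at the left. I'll grasp the first bar.

```bash
python3 -c "
from h import *
go(.488,.3065,.077,114.5)"
```

```text
row [ 0.1404 -0.1792  1.2653] [ 0.0002 -0.0005  0.0063] mm [ 28. -36. 253.] deg [ 0.  -0.1  1.1] j6 -91.0
```

```bash
python3 -m pendant '[[0.14,-0.18,0.2,0,0,0.0063,-1],[0.14,-0.18,0.45,0,0,0.0063,-1],[0.14,-0.18,0.7,0,0,0.0063,-1],[0.14,-0.18,0.9,0,0,0.0063,-1],[0.14,-0.18,0.9,0,0,0.0063,-1],[0.14,-0.18,0.9,0,0,0.0063,-1]]'
python3 - <<'E'
from h import *
go(.488,.3065,.077,114.5)
img,P=cloud("wrist"); save(img,"w2")
g=cv2.cvtColor(img,cv2.COLOR_RGB2GRAY); z=P[...,2]
m=(z>0.014)&(z<0.03)&(g>60)
n,lab,stt,c=cv2.connectedComponentsWithStats(m.astype(np.uint8))
for i in range(1,n):
    if stt[i,4]>600: print(rect(P,lab==i),c[i])
E
```

```text
time_s: 2.45
position: [0.4892, 0.3065, 0.1503]
tcp_rot: [[-0.91, -0.415, -0.002], [-0.415, 0.91, -0.001], [0.002, 0.0, -1.0]]
force: [1.3, 1.1, -0.1]
opening: 0.998
grasp_force: 0.0
row [0.0048 0.0023 0.3666] [ 0.0001 -0.0006  0.0002] mm [ 1.  0. 73.] deg [ 0.  -0.1  0. ] j6 -93.6
(((482.103759765625, 303.5293884277344), (106.72880554199219, 18.04752540588379), 24.502643585205078), 3793, np.float64(0.02077311363719786)) [278.01977327 209.55602426]
(((457.0540771484375, 401.95233154296875), (60.88984680175781, 19.927841186523438), 10.291475296020508), 2139, np.float64(0.020680227090543124)) [417.55165965 235.0229079 ]
```

Consistent (the far end is hidden by the fingers). Descend and grip.

```bash
python3 -m pendant '[[0.005,0.002,0.15,0,0,0,-1],[0.005,0.002,0.28,0,0,0,-1],[0.005,0.002,0.365,0,0,0,-1],[0.005,0.002,0.365,0,0,0,-1],[0.005,0.002,0.365,0,0,0,1],[0.005,0.002,0.365,0,0,0,1],[0.005,0.002,0.365,0,0,0,1],[0.005,0.002,0.365,0,0,0,1]]'
python3 -m pendant '[[0,0,0,0,0,0,1],[0,0,0,0,0,0,1],[0,0,-0.2,0,0,0,1],[0,0,-0.4,0,0,0,1],[0,0,-0.6,0,0,0,1],[0,0,-0.8,0,0,0,1],[0,0,-0.8,0,0,0,1]]'
python3 -c "
from h import *
go(.53,.07,.30,92)"
```

```text
time_s: 3.3
position: [0.4896, 0.3059, 0.0784]
tcp_rot: [[-0.91, -0.414, 0.002], [-0.414, 0.91, 0.001], [-0.002, -0.0, -1.0]]
force: [-0.2, -0.8, 0.1]
opening: 0.723
grasp_force: 0.0
time_s: 4.0
position: [0.4919, 0.3069, 0.243]
tcp_rot: [[-0.91, -0.414, 0.011], [-0.414, 0.91, 0.004], [-0.012, -0.001, -1.0]]
force: [0.7, 0.2, -0.1]
opening: 0.081
grasp_force: 0.0
row [ 0.3141 -1.1573 -0.2882] [0.0005 0.0039 0.1249] mm [  63. -231.  -58.] deg [ 0.1  0.7 22.5] j6 -93.6
```

The fingers close slower than I allowed, about 1.3 s for full travel, and I lifted too early. I'll reopen and look again.

```bash
python3 -m pendant '[[0,0,-0.3,0,0,0,0],[0,0,-0.3,0,0,0,0],[0,0,-0.3,0,0,0,0],[0,0,-0.3,0,0,0,0],[0,0,-0.3,0,0,0,0],[0,0,-0.3,0,0,0,0],[0,0,-0.3,0,0,0,0],[0,0,-0.3,0,0,0,0]]'
cat >> h.py <<'E'
def bars(n0=500):
    img,P=cloud("wrist"); g=cv2.cvtColor(img,cv2.COLOR_RGB2GRAY); z=P[...,2]
    m=(z>0.014)&(z<0.05)&(g>60)
    n,lab,stt,c=cv2.connectedComponentsWithStats(m.astype(np.uint8))
    for i in range(1,n):
        if stt[i,4]>n0: print(rect(P,lab==i),c[i])
    return img,P
E
python3 - <<'E'
from h import *
img,P=bars(); save(img,"w3")
go(.488,.3065,.077,114.5)
E
```

```text
time_s: 4.8
position: [0.4889, 0.3056, 0.2966]
tcp_rot: [[-0.91, -0.414, -0.001], [-0.414, 0.91, -0.0], [0.001, 0.0, -1.0]]
force: [0.5, -0.7, 0.1]
opening: 0.496
grasp_force: 0.0
(((566.331787109375, 55.39570617675781), (57.36808395385742, 77.3878173828125), 85.36714935302734), 2245, np.float64(0.015990161037038653)) [ 50.42449889 153.91759465]
(((487.9420471191406, 306.3471374511719), (119.89234924316406, 17.86778450012207), 24.892372131347656), 1717, np.float64(0.020738046599323268)) [278.2498544  179.96563774]
(((486.24945068359375, 406.9566650390625), (120.19325256347656, 19.20766830444336), 9.490787506103516), 1639, np.float64(0.020706775150959977)) [358.6680903 212.5942648]
row [0.0018 0.0059 1.0988] [ 0.     -0.0003 -0.0002] mm [  0.   1. 220.] deg [ 0. -0. -0.] j6 -93.6
```

View pics/w3.png

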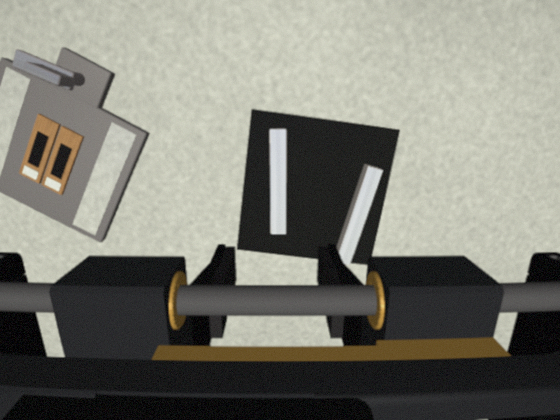

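The bar did not move and is still at (0.488, 0.306). Descend half-open and close with enough time.

```bash
python3 -m pendant '[[0.002,0.005,0.25,0,0,0,0],[0.002,0.005,0.5,0,0,0,0],[0.002,0.005,0.75,0,0,0,0],[0.002,0.005,0.95,0,0,0,0],[0.002,0.005,1,0,0,0,0],[0.002,0.005,1,0,0,0,0]]'
python3 -m pendant '[[0,0,0.06,0,0,0,0],[0,0,0.098,0,0,0,0],[0,0,0.098,0,0,0,1],[0,0,0.098,0,0,0,1],[0,0,0.098,0,0,0,1],[0,0,0.098,0,0,0,1],[0,0,0.098,0,0,0,1],[0,0,0.098,0,0,0,1]]'
python3 -m pendant '[[0,0,0,0,0,0,1],[0,0,0,0,0,0,1],[0,0,0,0,0,0,1]]'
```

```text
time_s: 5.45
position: [0.4876, 0.3062, 0.0959]
tcp_rot: [[-0.91, -0.414, -0.003], [-0.414, 0.91, -0.001], [0.003, 0.0, -1.0]]
force: [-0.7, 0.3, 1.3]
opening: 0.501
grasp_force: 0.0
time_s: 6.25
position: [0.4885, 0.3066, 0.0782]
tcp_rot: [[-0.91, -0.414, 0.001], [-0.414, 0.91, 0.0], [-0.001, 0.0, -1.0]]
force: [-0.0, 0.8, 4.5]
opening: 0.206
grasp_force: 30.0
time_s: 6.55
position: [0.4885, 0.3066, 0.0782]
tcp_rot: [[-0.91, -0.414, 0.001], [-0.414, 0.91, 0.0], [-0.001, 0.0, -1.0]]
force: [-1.5, 0.0, 5.9]
opening: 0.204
grasp_force: 30.0
```

```bash
python3 -m pendant '[[0,0,-0.2,0,0,0,1],[0,0,-0.4,0,0,0,1],[0,0,-0.65,0,0,0,1],[0,0,-0.9,0,0,0,1],[0,0,-1,0,0,0,1],[0,0,-1,0,0,0,1],[0,0,-1,0,0,0,1]]'
python3 -c "
from h import *
print(st()['grasp_force'])
go(.54,.07,.30,90)"
```

```text
time_s: 7.25
position: [0.4875, 0.3061, 0.2766]
tcp_rot: [[-0.91, -0.414, -0.002], [-0.414, 0.91, -0.001], [0.002, 0.0, -1.0]]
force: [0.2, 0.2, -2.3]
opening: 0.205
grasp_force: 30.0
29.998254776000977
row [ 0.25   -1.1832 -0.1165] [-1.000e-04 -6.000e-04  1.359e-01] mm [  50. -237.  -23.] deg [-0.  -0.1 24.5] j6 -93.5
```

```bash
python3 -m pendant '[[0.04,-0.2,-0.1,0,0,0.04,1],[0.08,-0.4,-0.12,0,0,0.08,1],[0.13,-0.6,-0.12,0,0,0.136,1],[0.2,-0.8,-0.12,0,0,0.136,1],[0.25,-1,-0.12,0,0,0.136,1],[0.25,-1,-0.12,0,0,0.136,1],[0.25,-1,-0.12,0,0,0.136,1]]'
python3 - <<'E'
from h import *
img,P=cloud("wrist"); save(img,"w4"); np.save("w4.npy",P)
z=P[...,2]; print(np.round(calibration("top")["T"],2).tolist()[0][:0], st()["time_s"])
E
```

```text
time_s: 7.95
position: [0.5246, 0.1027, 0.299]
tcp_rot: [[-1.0, 0.003, -0.006], [0.003, 1.0, 0.001], [0.006, 0.001, -1.0]]
force: [0.4, 0.8, -1.5]
opening: 0.206
grasp_force: 30.0
[] 8.0
```

View pics/w4.png

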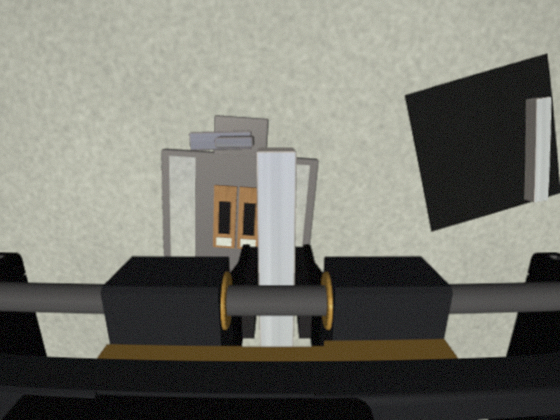

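The carried bar hides part of the stand (strips at px (182,200) and (305,190)), so I'll fit the stand from the earlier top and w1 clouds, where it was unobstructed.

Run:
```python
from h import *
for n,bx,pn in [("top1",(212,210,290,272),"top1"),("w1",(0,20,135,215),"w1"),("w4",(155,110,325,250),"w4")]:
    P=np.load(n+".npy"); img=cv2.imread(f"pics/{pn}.png"); hsv=cv2.cvtColor(img,cv2.COLOR_BGR2HSV)
    m0=np.zeros((420,560),bool); m0[bx[1]:bx[3],bx[0]:bx[2]]=1
    z=P[...,2]
    or_=m0&(hsv[...,1]>90)
    pl=m0&(z>0.008)&(z<0.03)&(hsv[...,2]>(120 if n=="top1" else 135))&(hsv[...,1]<80)
    for nm,m in [("orange",or_),("pale",pl),("high",m0&(z>0.062)&(z<0.09))]:
        k,lab,s,c=cv2.connectedComponentsWithStats(m.astype(np.uint8))
        for i in range(1,k):
            if s[i,4]>40: print(n,nm,rect(P,lab==i),np.round(c[i]))
```

```text
top1 orange (((565.98974609375, 70.92938995361328), (25.698183059692383, 74.21529388427734), 85.45951843261719), 150, np.float64(0.01550598774661427)) [246. 245.]
top1 orange (((565.0472412109375, 41.632667541503906), (25.4779109954834, 75.43792724609375), 85.63386535644531), 153, np.float64(0.014762159767325977)) [256. 245.]
w1 orange (((567.34521484375, 54.39618682861328), (58.13963317871094, 79.48680877685547), 85.41627502441406), 1888, np.float64(0.015840200236821506)) [ 37. 121.]
w1 pale (((529.1690063476562, -3.652660369873047), (25.11799430847168, 70.54173278808594), 86.63597869873047), 600, np.float64(0.012022332905518462)) [ 6. 68.]
w1 pale (((571.7315673828125, 119.56272888183594), (32.15603256225586, 137.9506072998047), 86.3281478881836), 2631, np.float64(0.012176597922698762)) [ 85. 148.]
w1 pale (((595.315673828125, 38.193382263183594), (20.411075592041016, 12.005256652832031), 84.39989471435547), 134, np.float64(0.01646061801169363)) [ 16. 141.]
w1 pale (((597.5467529296875, 67.23448181152344), (11.976818084716797, 20.61807632446289), 0.30452194809913635), 135, np.float
[... 793 characters left out ...]
188), 2536, np.float64(0.012118961311880255)) [182. 202.]
w4 pale (((553.0137329101562, 131.260498046875), (14.588286399841309, 99.6043701171875), 88.06926727294922), 851, np.float64(0.012144623553341227)) [301. 200.]
w4 pale (((595.6031494140625, 38.43867492675781), (18.417280197143555, 11.588324546813965), 83.64743041992188), 139, np.float64(0.016575817301798246)) [223. 241.]
w4 pale (((597.01025390625, 67.25636291503906), (18.298870086669922, 9.3804931640625), 89.14079284667969), 102, np.float64(0.01647234559166519)) [248. 242.]
w4 high (((473.43304443359375, 62.14946746826172), (10.279547691345215, 35.978729248046875), 0.4578303396701813), 437, np.float64(0.0735159776945728)) [234. 141.]
```

```bash
python3 -c "
from h import *
go(.5713,.120,.120,85.8)"
```

```text
row [-0.2382  0.0811  0.896 ] [ 0.0001 -0.0016  0.0229] mm [-48.  16. 179.] deg [ 0.  -0.3  4.1] j6 -90.8
```

```bash
python3 -m pendant '[[-0.15,0.08,0,0,0,0.023,1],[-0.238,0.081,0.2,0,0,0.023,1],[-0.238,0.081,0.4,0,0,0.023,1],[-0.238,0.081,0.6,0,0,0.023,1],[-0.238,0.081,0.8,0,0,0.023,1],[-0.238,0.081,0.896,0,0,0.023,1],[-0.238,0.081,0.896,0,0,0.023,1],[-0.238,0.081,0.896,0,0,0.023,1]]'
python3 -c "
from h import *
go(.5713,.120,.0873,85.8)"
```

```text
time_s: 8.8
position: [0.5727, 0.1212, 0.1219]
tcp_rot: [[-0.998, 0.071, -0.002], [0.071, 0.998, 0.0], [0.002, 0.0, -1.0]]
force: [-0.0, 0.1, -0.1]
opening: 0.204
grasp_force: 30.0
row [ 0.0064 -0.0062  0.1729] [ 0.     -0.0005  0.0008] mm [ 1. -1. 35.] deg [ 0.  -0.1  0.2] j6 -84.9
```

```bash
python3 -m pendant '[[0.006,-0.006,0.08,0,0,0,1],[0.006,-0.006,0.14,0,0,0,1],[0.006,-0.006,0.173,0,0,0,1],[0.006,-0.006,0.173,0,0,0,1],[0.006,-0.006,0.173,0,0,0,0.2],[0.006,-0.006,0.173,0,0,0,0.2],[0.006,-0.006,0.173,0,0,0,0.2],[0.006,-0.006,0.173,0,0,0,0.2]]'
python3 -m pendant '[[0,0,0,0,0,0,0.2],[0,0,-0.1,0,0,0,0.2],[0,0,-0.3,0,0,0,0.2],[0,0,-0.55,0,0,0,0.2],[0,0,-0.8,0,0,0,0],[0,0,-0.9,0,0,0,0],[0,0,-0.9,0,0,0,0]]'
python3 - <<'E'
from h import *
img,P=bars(); save(img,"w5")
go(.4863,.407,.29,99.8)
E
```

```text
time_s: 9.6
position: [0.5721, 0.1188, 0.0883]
tcp_rot: [[-0.997, 0.072, 0.001], [0.072, 0.997, 0.0], [-0.001, 0.0, -1.0]]
force: [0.9, 0.1, -0.0]
opening: 0.385
grasp_force: 0.0
time_s: 10.3
position: [0.5738, 0.1189, 0.2721]
tcp_rot: [[-0.997, 0.072, 0.009], [0.072, 0.997, 0.0], [-0.009, 0.001, -1.0]]
force: [0.1, 0.4, 0.8]
opening: 0.493
grasp_force: 0.0
(((486.8545227050781, 405.3310852050781), (120.4610595703125, 19.307960510253906), 9.03666877746582), 2145, np.float64(0.020493049834075683)) [550.54079254  77.47319347]
(((471.8854064941406, 45.335731506347656), (22.464338302612305, 62.89363479614258), 1.1864185333251953), 605, np.float64(0.049277710300671906)) [180.29421488  91.39834711]
(((571.917724609375, 118.38573455810547), (17.982242584228516, 120.12574005126953), 85.95458984375), 2041, np.float64(0.029766223396412828)) [276.26212641 181.34149927]
(((565.468994140625, 40.65357971191406), (26.87767791748047, 76.57435607910156), 86.20303344726562), 1327, np.float64(0.01589145781153617)) [202.95252449 180.48304446]
(((567.7307739257812, 69.40081787109375), (26.902036666870117, 76.35820770263672), 85.89372253417969), 1325, np.float64(0.01591032916275703)) [230.32528302 180.48377358]
row [ 0.5334  1.406  -0.1039] [-0.      0.0012 -0.0775] mm [107. 281. -21.] deg [ -0.    0.2 -13.9] j6 -85.1
```

View pics/w5.png

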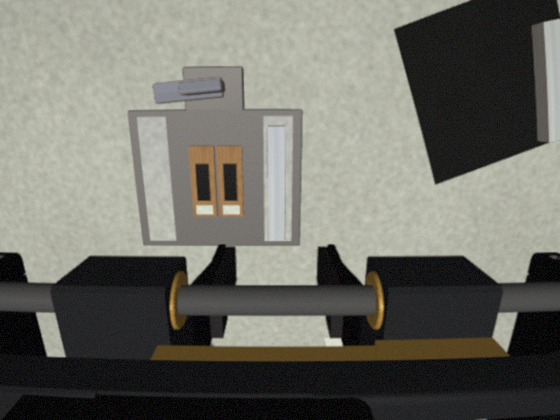

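The bar lies centred on the left strip (px 276,181), and the slides put the stand centre at (0.5666, 0.0550), yaw -4°. Next is the second bar.

```bash
python3 -m pendant '[[0.1,0.25,-0.1,0,0,0,0],[0.2,0.5,-0.1,0,0,-0.04,0],[0.3,0.75,-0.1,0,0,-0.077,0],[0.4,0.9,-0.1,0,0,-0.077,0],[0.5,1,-0.1,0,0,-0.077,0],[0.533,1,-0.1,0,0,-0.077,0]]'
python3 -m pendant '[[0,0.25,0,0,0,0,0],[0,0.4,0,0,0,0,0],[0,0.4,0,0,0,0,0],[0,0.4,0,0,0,0,0]]'
python3 - <<'E'
from h import *
img,P=bars()
go(.4863,.4065,.077,99.5)
E
```

```text
time_s: 10.95
position: [0.4766, 0.3283, 0.2852]
tcp_rot: [[-0.985, -0.173, -0.006], [-0.173, 0.985, -0.001], [0.006, -0.0, -1.0]]
force: [-0.6, -0.4, -0.6]
opening: 0.501
grasp_force: 0.0
time_s: 11.35
position: [0.4662, 0.404, 0.286]
tcp_rot: [[-0.986, -0.169, -0.003], [-0.169, 0.986, -0.003], [0.003, -0.002, -1.0]]
force: [-0.3, -0.2, -0.6]
opening: 0.5
grasp_force: 0.0
(((485.959716796875, 407.7756652832031), (119.8509750366211, 17.891239166259766), 10.10837459564209), 1714, np.float64(0.020803808603782475)) [278.0781797  199.66861144]
(((571.1754150390625, 118.87025451660156), (19.95647430419922, 119.63109588623047), 86.41112518310547), 1898, np.float64(0.028936326132522228)) [ 24.31348788 224.17808219]
row [-1.036e-01  9.000e-04  1.046e+00] [-0.0007 -0.0009  0.001 ] mm [-21.   0. 209.] deg [-0.1 -0.2  0.2] j6 -69.2
```

```bash
python3 -m pendant '[[-0.1,0.006,0.2,0,0,-0.002,0],[-0.1,0.006,0.45,0,0,-0.002,0],[-0.1,0.006,0.7,0,0,-0.002,0],[-0.1,0.006,0.9,0,0,-0.002,0],[-0.1,0.006,0.98,0,0,-0.002,0],[-0.1,0.006,0.98,0,0,-0.002,0]]'
python3 -m pendant '[[0,0,0.05,0,0,0,0],[0,0,0.06,0,0,0,0],[0,0,0.06,0,0,0,1],[0,0,0.06,0,0,0,1],[0,0,0.06,0,0,0,1],[0,0,0.06,0,0,0,1],[0,0,0.06,0,0,0,1],[0,0,0.06,0,0,0,1]]'
python3 -m pendant '[[0,0,0,0,0,0,1],[0,0,0,0,0,0,1]]'
```

```text
time_s: 12.0
position: [0.4853, 0.4072, 0.0893]
tcp_rot: [[-0.985, -0.173, -0.005], [-0.173, 0.985, -0.003], [0.006, -0.002, -1.0]]
force: [0.1, 0.5, 0.2]
opening: 0.501
grasp_force: 0.0
time_s: 12.8
position: [0.4863, 0.4096, 0.0805]
tcp_rot: [[-0.985, -0.175, 0.001], [-0.175, 0.985, 0.0], [-0.001, 0.0, -1.0]]
force: [0.1, -0.1, 3.9]
opening: 0.204
grasp_force: 30.0
time_s: 13.0
position: [0.4863, 0.4095, 0.0805]
tcp_rot: [[-0.985, -0.175, 0.001], [-0.175, 0.985, 0.0], [-0.001, 0.0, -1.0]]
force: [-1.4, -0.6, 5.2]
opening: 0.202
grasp_force: 30.0
```

```bash
python3 -m pendant '[[0,0,-0.2,0,0,0,1],[0,0,-0.45,0,0,0,1],[0,0,-0.6,0,0,0,1],[0,-0.2,-0.7,0,0,0,1],[0,-0.45,-0.7,0,0,0,1],[0,-0.7,-0.7,0,0,0,1],[0,-0.95,-0.7,0,0,0,1],[0,-0.95,-0.7,0,0,0,1]]'
python3 -c "
from h import *
print(st()['grasp_force']);go(.5621,-.0098,.22,86)"
```

```text
time_s: 13.8
position: [0.5202, 0.2168, 0.2193]
tcp_rot: [[-0.986, -0.169, -0.001], [-0.169, 0.986, -0.002], [0.002, -0.002, -1.0]]
force: [0.1, 0.4, -2.3]
opening: 0.204
grasp_force: 30.0
29.997135400772095
row [-1.560e-02 -1.152e+00 -1.000e-03] [-0.0008 -0.0004  0.0761] mm [  -3. -230.   -0.] deg [-0.1 -0.1 13.7] j6 -88.3
```

```bash
python3 -m pendant '[[0,-0.2,0,0,0,0.02,1],[0,-0.45,0,0,0,0.05,1],[0,-0.7,0,0,0,0.076,1],[-0.015,-0.95,0,0,0,0.076,1],[-0.015,-1,0,0,0,0.076,1],[-0.015,-1,0,0,0,0.076,1]]'
python3 -c "
from h import *
go(.5621,-.0098,.12,86)"
```

```text
time_s: 14.4
position: [0.5576, 0.0245, 0.2193]
tcp_rot: [[-0.998, 0.066, -0.001], [0.066, 0.998, 0.0], [0.001, 0.0, -1.0]]
force: [-0.3, 0.3, -1.1]
opening: 0.203
grasp_force: 30.0
row [-0.0343 -0.1695  0.4965] [ 0.0001 -0.0002  0.001 ] mm [ -7. -34.  99.] deg [ 0.  -0.   0.2] j6 -95.2
```

```bash
python3 -m pendant '[[-0.034,-0.17,0,0,0,0,1],[-0.034,-0.17,0.2,0,0,0,1],[-0.034,-0.17,0.4,0,0,0,1],[-0.034,-0.17,0.5,0,0,0,1],[-0.034,-0.17,0.5,0,0,0,1],[-0.034,-0.17,0.5,0,0,0,1]]'
python3 -c "
from h import *
go(.5621,-.0098,.0898,86)"
```

```text
time_s: 15.0
position: [0.5616, -0.0067, 0.1198]
tcp_rot: [[-0.998, 0.061, -0.001], [0.061, 0.998, 0.001], [0.001, 0.0, -1.0]]
force: [1.8, 0.1, -0.3]
opening: 0.2
grasp_force: 30.0
row [-0.0034 -0.0152  0.1498] [ 0.0001 -0.0003  0.0028] mm [-1. -3. 30.] deg [ 0.  -0.1  0.5] j6 -98.6
```

```bash
python3 -m pendant '[[-0.003,-0.015,0.07,0,0,0.003,1],[-0.003,-0.015,0.12,0,0,0.003,1],[-0.003,-0.015,0.15,0,0,0.003,1],[-0.003,-0.015,0.15,0,0,0.003,1],[-0.003,-0.015,0.15,0,0,0.003,0.2],[-0.003,-0.015,0.15,0,0,0.003,0.2],[-0.003,-0.015,0.15,0,0,0.003,0.2],[-0.003,-0.015,0.15,0,0,0.003,0.2]]'
python3 -m pendant '[[0,0,0,0,0,0,0.2],[0,0,-0.1,0,0,0,0.2],[0,0,-0.3,0,0,0,0.2],[0,0,-0.55,0,0,0,0.2],[0,0,-0.8,0,0,0,0],[0,0,-1,0,0,0,0],[0,0,-1,0,0,0,0]]'
python3 - <<'E'
from h import *
img,P=bars(); save(img,"w6")
go(.507,-.345,.29,108.5)
E
```

```text
time_s: 15.8
position: [0.5624, -0.0115, 0.09]
tcp_rot: [[-0.997, 0.072, 0.0], [0.072, 0.997, -0.0], [-0.0, -0.0, -1.0]]
force: [0.5, 0.3, -0.3]
opening: 0.383
grasp_force: 0.0
time_s: 16.5
position: [0.5654, -0.012, 0.2964]
tcp_rot: [[-0.997, 0.072, 0.014], [0.072, 0.997, -0.003], [-0.014, -0.002, -1.0]]
force: [1.4, -0.1, -0.3]
opening: 0.49
grasp_force: 0.0
(((473.74560546875, 45.154380798339844), (18.468408584594727, 63.70812225341797), 0.8132092356681824), 559, np.float64(0.049238406090412024)) [320.509839    90.25939177]
(((564.6784057617188, -12.23115348815918), (18.021923065185547, 126.28736114501953), 85.6998291015625), 1807, np.float64(0.029736945934545733)) [277.22357499 174.00276702]
(((572.084716796875, 120.82921600341797), (25.493762969970703, 119.54110717773438), 86.4481201171875), 2192, np.float64(0.029541569299135984)) [394.25866788 175.59534672]
(((564.9923706054688, 40.94455337524414), (26.96943473815918, 76.26012420654297), 84.86701202392578), 1125, np.float64(0.015874143618717973)) [324.10133333 173.78577778]
(((566.9107055664062, 69.11438751220703), (26.7923641204834, 75.87044525146484), 85.90751647949219), 1133, np.float64(0.015869435500982465)) [349.19152692 172.91085613]
(((729.4102172851562, -315.6724853515625), (26.903034210205078, 47.453060150146484), 83.5182876586914), 531, np.float64(0.040836585680666504)) [ 48.92090395 325.81167608]
(((778.0209350585938, -0.38866233825683594), (50.58183670043945, 22.612485885620117), 88.64991760253906), 555, np.float64(0.027993873397193614)) [298.05945946 338.83063063]
row [ 0.1626 -1.6825  0.0171] [-0.0009  0.0024 -0.1258] mm [  33. -336.    3.] deg [ -0.2   0.4 -22.6] j6 -98.4
```

Both bars are on their strips: (0.572, 0.119) and (0.563, -0.012). On to the board.

```bash
python3 -m pendant '[[0,-0.2,0,0,0,-0.02,0],[0.02,-0.45,0,0,0,-0.05,0],[0.04,-0.7,0,0,0,-0.09,0],[0.09,-0.95,0,0,0.002,-0.126,0],[0.1,-1,0,0,0.002,-0.126,0],[0.1,-1,0,0,0.002,-0.126,0]]'
python3 -c "
from h import *
go(.507,-.345,.29,108.5)"
```

```text
time_s: 17.15
position: [0.5267, -0.211, 0.2881]
tcp_rot: [[-0.95, -0.313, -0.009], [-0.313, 0.95, 0.001], [0.008, 0.004, -1.0]]
force: [-0.2, 0.8, -0.3]
opening: 0.499
grasp_force: 0.0
row [ 0.3034 -0.6057 -0.0095] [ 0.0013 -0.0026 -0.0014] mm [  61. -121.   -2.] deg [ 0.2 -0.5 -0.3] j6 -141.2
```

```bash
python3 -m pendant '[[0.1,-0.2,0,0,0,0,0],[0.2,-0.4,0,0.0013,-0.0026,-0.0014,0],[0.3,-0.6,0,0.0013,-0.0026,-0.0014,0],[0.303,-0.606,0,0.0013,-0.0026,-0.0014,0],[0.303,-0.606,0,0.0013,-0.0026,-0.0014,0]]'
python3 - <<'E'
from h import *
img,P=cloud("wrist"); save(img,"w7"); np.save("w7.npy",P); z=P[...,2]
hsv=cv2.cvtColor(img,cv2.COLOR_RGB2HSV)
near=np.hypot(P[...,0]-.507,P[...,1]+.345)<0.12
print("handle",rect(P,near&(z>.028)&(z<.05)))
k,lab,s,c=cv2.connectedComponentsWithStats((near&(hsv[...,1]>90)).astype(np.uint8))
for i in range(1,k):
    if s[i,4]>200: print("slide",rect(P,lab==i),c[i])
go(.507,-.345,.084,108.6)
E
```

```text
time_s: 17.65
position: [0.5089, -0.3424, 0.2889]
tcp_rot: [[-0.947, -0.321, 0.001], [-0.321, 0.947, 0.001], [-0.002, 0.0, -1.0]]
force: [-0.2, 0.8, 0.3]
opening: 0.502
grasp_force: 0.0
handle (((507.4208679199219, -347.5195007324219), (49.152931213378906, 10.671745300292969), 18.74704933166504), 517, np.float64(0.03769034013706557))
slide (((524.025390625, -394.8390197753906), (76.00343322753906, 25.839168548583984), 18.65972137451172), 992, np.float64(0.00987883882166471)) [228.59173387 174.69758065]
slide (((492.3499450683594, -299.83038330078125), (75.16497802734375, 26.061378479003906), 18.31369972229004), 1009, np.float64(0.009790780735876137)) [317.22695738 174.55401388]
slide (((508.61962890625, -373.4231872558594), (2.5600545406341553, 11.3590087890625), 11.871763229370117), 370, np.float64(0.24895910377551383)) [212.80540541 269.25945946]
slide (((495.74420166015625, -322.17999267578125), (9.063749313354492, 19.147445678710938), 69.62823486328125), 423, np.float64(0.24682356159944108)) [336.91962175 269.77777778]
slide (((504.26690673828125, -428.5238037109375), (10.9308986
[... 220 characters left out ...]
325195), 470, np.float64(0.2953187813733267)) [543.89787234 268.60851064]
slide (((488.2070617675781, -324.7659912109375), (48.402950286865234, 112.489013671875), 17.272741317749023), 10515, np.float64(0.31530874707676004)) [350.08045649 339.79781265]
slide (((515.15673828125, -417.251220703125), (17.541343688964844, 38.36549377441406), 63.86198043823242), 1204, np.float64(0.29820242499275557)) [ 19.35049834 335.30980066]
slide (((490.8729553222656, -367.819091796875), (4.4373860359191895, 68.7544937133789), 20.22233772277832), 5243, np.float64(0.3343813742460498)) [187.0987984  408.41750906]
row [ 0.0168 -0.0145  1.025 ] [0.0002 0.0005 0.0012] mm [  3.  -3. 205.] deg [0.  0.1 0.2] j6 -153.2
```

View pics/w7.png

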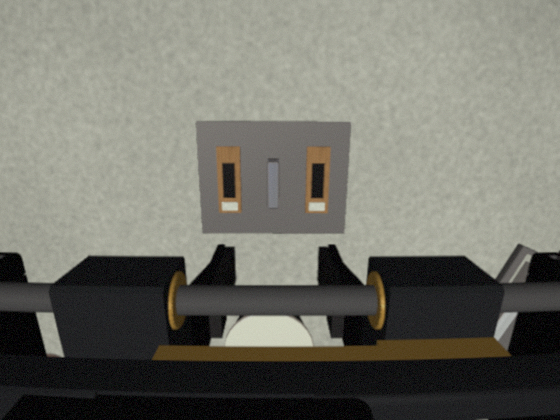

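Board view: the handle is at px (272,184), midway between its slides, giving a centre of (0.508, -0.347) at 18.6°. Descend and grip.

```bash
python3 -m pendant '[[0.012,-0.022,0.2,0,0,0.001,0],[0.012,-0.022,0.45,0,0,0.001,0],[0.012,-0.022,0.7,0,0,0.001,0],[0.012,-0.022,0.85,0,0,0.001,0],[0.012,-0.022,0.95,0,0,0.001,0],[0.012,-0.022,0.95,0,0,0.001,0]]'
python3 -c "
from h import *
go(.508,-.3474,.084,108.6)"
```

```text
time_s: 18.3
position: [0.5075, -0.3446, 0.0968]
tcp_rot: [[-0.947, -0.321, -0.003], [-0.321, 0.947, 0.005], [0.001, 0.005, -1.0]]
force: [-1.1, 0.2, -0.9]
opening: 0.502
grasp_force: 0.0
row [ 0.0022 -0.0142  0.0639] [ 0.0017 -0.0005  0.0007] mm [ 0. -3. 13.] deg [ 0.3 -0.1  0.1] j6 -153.4
```

```bash
python3 -m pendant '[[0.002,-0.012,0.04,0,0,0,0],[0.002,-0.012,0.062,0,0,0,0],[0.002,-0.012,0.062,0,0,0,0],[0.002,-0.012,0.062,0,0,0,1],[0.002,-0.012,0.062,0,0,0,1],[0.002,-0.012,0.062,0,0,0,1],[0.002,-0.012,0.062,0,0,0,1],[0.002,-0.012,0.062,0,0,0,1]]'
python3 -m pendant '[[0,0,0,0,0,0,1],[0,0,0,0,0,0,1],[0,0,0,0,0,0,1]]'
```

```text
time_s: 19.1
position: [0.5081, -0.3499, 0.0877]
tcp_rot: [[-0.948, -0.319, 0.0], [-0.319, 0.948, 0.002], [-0.001, 0.001, -1.0]]
force: [-0.9, 4.1, 6.1]
opening: 0.132
grasp_force: 30.6
time_s: 19.4
position: [0.5081, -0.3498, 0.0877]
tcp_rot: [[-0.948, -0.319, 0.0], [-0.319, 0.948, 0.001], [-0.001, 0.001, -1.0]]
force: [-1.7, 4.5, 5.6]
opening: 0.135
grasp_force: 30.0
```

```bash
python3 -m pendant '[[0,0,-0.1,0,0,0,1],[0,0,-0.25,0,0,0,1],[0,0,-0.45,0,0,0,1],[0,0,-0.65,0,0,0,1],[0,0,-0.75,0,0,0,1],[0,0,-0.75,0,0,0,1],[0,0,-0.75,0,0,0,1]]'
python3 - <<'E'
from h import *
print(st()['grasp_force'],st()['moment']);go(.5666,.055,.24,86)
img,P=cloud("wrist"); z=P[...,2]; hsv=cv2.cvtColor(img,cv2.COLOR_RGB2HSV)
k,lab,s,c=cv2.connectedComponentsWithStats(((hsv[...,1]>90)&(z<.2)).astype(np.uint8))
for i in range(1,k):
    if s[i,4]>200: print("slide",rect(P,lab==i),c[i])
s=st();q=np.array(s["position"]);print(q)
m=(z>.13)&(z<.155)&(np.hypot(P[...,0]-q[0],P[...,1]-q[1])<.12); A=P[m]; A=np.c_[A[:,:2],np.ones(len(A))]; 
print(np.linalg.lstsq(A,P[m][:,2],rcond=None)[0],m.sum())
E
```

```text
time_s: 20.1
position: [0.5081, -0.351, 0.2367]
tcp_rot: [[-0.948, -0.319, 0.002], [-0.319, 0.948, -0.002], [-0.001, -0.002, -1.0]]
force: [0.2, 0.5, -4.0]
opening: 0.136
grasp_force: 30.0
29.999261498451233 [ 0.06733283  0.08377624 -0.04092235]
row [-0.9245  1.8309 -0.0196] [-0.0006  0.0006  0.1255] mm [-185.  366.   -4.] deg [-0.1  0.1 22.6] j6 -153.6
slide (((507.3826904296875, -406.1517639160156), (39.23275375366211, 28.169540405273438), 18.64936065673828), 2452, np.float64(0.1589461478891903)) [183.56647635 216.87316476]
slide (((474.6481628417969, -310.9150390625), (37.670188903808594, 27.02574920654297), 19.046245574951172), 2472, np.float64(0.15854413915844723)) [368.4538835  216.95145631]
[ 0.50767683 -0.35051591  0.23564599]
[ 0.0027784  -0.00140966  0.15253531] 19798
```

The board is level in the grip and held at its centre. Carry it over the stand.

```bash
python3 -m pendant '[[-0.05,0.1,0,0,0,0.01,1],[-0.13,0.25,0,0,0,0.03,1],[-0.23,0.45,0,0,0,0.06,1],[-0.33,0.65,0,0,0,0.09,1],[-0.43,0.85,0,0,0,0.125,1],[-0.5,1,0,0,0,0.125,1],[-0.5,1,0,0,0,0.125,1]]'
python3 -c "
from h import *
print(st()['grasp_force']);go(.5666,.055,.23,86)"
```

```text
time_s: 20.85
position: [0.5377, -0.1246, 0.2346]
tcp_rot: [[-0.998, 0.063, -0.004], [0.063, 0.998, 0.003], [0.004, 0.002, -1.0]]
force: [0.3, -0.9, -4.1]
opening: 0.137
grasp_force: 30.0
30.00045597553253
row [-0.0872  0.9051  0.025 ] [ 0.0008 -0.0012  0.0021] mm [-17. 181.   5.] deg [ 0.1 -0.2  0.4] j6 -111.1
```

```bash
python3 -m pendant '[[-0.02,0.15,0,0,0,0.002,1],[-0.04,0.4,0,0,0,0.002,1],[-0.06,0.6,0,0,0,0.002,1],[-0.08,0.8,0,0,0,0.002,1],[-0.087,0.9,0.02,0,0,0.002,1],[-0.087,0.905,0.025,0,0,0.002,1],[-0.087,0.905,0.025,0,0,0.002,1],[-0.087,0.905,0.025,0,0,0.002,1]]'
python3 - <<'E'
from h import *
print(st()['grasp_force']);go(.5666,.055,.15,86)
img,P=cloud("wrist"); save(img,"w8"); z=P[...,2]; hsv=cv2.cvtColor(img,cv2.COLOR_RGB2HSV)
k,lab,s,c=cv2.connectedComponentsWithStats(((hsv[...,1]>90)&(z<.2)).astype(np.uint8))
for i in range(1,k):
    if s[i,4]>200: print("slide",rect(P,lab==i),c[i])
img,P=cloud("top"); save(img,"top8"); z=P[...,2]; hsv=cv2.cvtColor(img,cv2.COLOR_RGB2HSV)
E
```

```text
time_s: 21.65
position: [0.569, 0.0485, 0.231]
tcp_rot: [[-0.997, 0.075, 0.001], [0.075, 0.997, -0.003], [-0.001, -0.002, -1.0]]
force: [-0.0, -0.9, -4.6]
opening: 0.132
grasp_force: 30.0
29.99916762113571
row [0.0147 0.0326 0.4049] [-0.0008  0.0004 -0.0017] mm [ 3.  7. 81.] deg [-0.1  0.1 -0.3] j6 -91.9
slide (((546.4254760742188, -1.8886651992797852), (28.223512649536133, 37.53313064575195), 85.825927734375), 2457, np.float64(0.15335731123008964)) [183.37240537 216.8954009 ]
slide (((554.0674438476562, 98.52094268798828), (26.971166610717773, 37.46593475341797), 85.82621765136719), 2466, np.float64(0.15293798897526342)) [368.35077048 216.9217356 ]
```

View pics/w8.png

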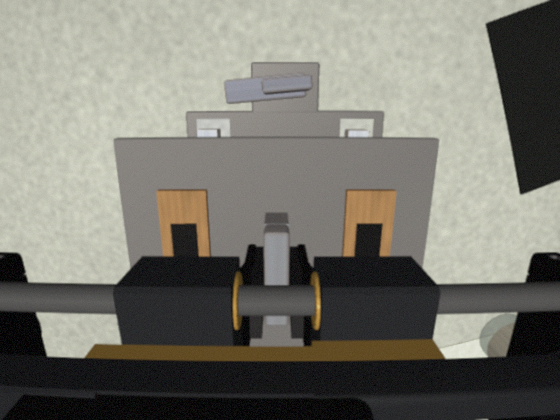

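The board is level and square over the stand; the bar ends show at px (207,132) and (357,132), and the turnbutton is clear of the board's near edge. Descend in steps.

```bash
python3 -m pendant '[[0.015,0.038,0.05,0,0,-0.0015,1],[0.015,0.038,0.15,0,0,-0.0015,1],[0.015,0.038,0.25,0,0,-0.0015,1],[0.015,0.038,0.35,0,0,-0.0015,1],[0.015,0.038,0.4,0,0,-0.0015,1],[0.015,0.038,0.4,0,0,-0.0015,1],[0.015,0.038,0.4,0,0,-0.0015,1]]'
python3 -c "
from h import *
go(.5664,.0562,.1195,86)"
```

```text
time_s: 22.45
position: [0.5673, 0.0573, 0.1522]
tcp_rot: [[-0.998, 0.07, 0.003], [0.07, 0.998, -0.002], [-0.003, -0.002, -1.0]]
force: [1.1, 0.1, -3.9]
opening: 0.135
grasp_force: 30.0
row [ 0.0047 -0.0053  0.1635] [-0.0006  0.0011 -0.    ] mm [ 1. -1. 33.] deg [-0.1  0.2 -0. ] j6 -91.3
```

```bash
python3 -m pendant '[[0.004,-0.005,0.04,0,0,0,1],[0.004,-0.005,0.08,0,0,0,1],[0.004,-0.005,0.11,0,0,0,1],[0.004,-0.005,0.135,0,0,0,1],[0.004,-0.005,0.15,0,0,0,1],[0.004,-0.005,0.16,0,0,0,1],[0.004,-0.005,0.16,0,0,0,1]]'
```

```text
time_s: 23.15
position: [0.5662, 0.0564, 0.1197]
tcp_rot: [[-0.998, 0.07, 0.002], [0.07, 0.998, -0.002], [-0.003, -0.002, -1.0]]
force: [-0.3, -1.0, -4.4]
opening: 0.135
grasp_force: 30.0
```

```bash
python3 -m pendant '[[0,0,0.005,0,0,0,1],[0,0,0.01,0,0,0,1],[0,0,0.01,0,0,0,1]]'; python3 -m pendant '[[0,0,0.005,0,0,0,1],[0,0,0.005,0,0,0,1]]'
```

```text
time_s: 23.45
position: [0.5664, 0.0563, 0.1181]
tcp_rot: [[-0.998, 0.07, 0.003], [0.07, 0.998, -0.002], [-0.003, -0.002, -1.0]]
force: [-0.8, -0.5, -4.4]
opening: 0.134
grasp_force: 30.0
time_s: 23.65
position: [0.5665, 0.0563, 0.1177]
tcp_rot: [[-0.998, 0.07, 0.003], [0.07, 0.998, -0.002], [-0.004, -0.002, -1.0]]
force: [-0.9, 0.1, 1.4]
opening: 0.132
grasp_force: 30.0
```

Contact: the weight is off the wrist. Release, rise and look.

```bash
python3 -m pendant '[[0,0,0,0,0,0,0.2],[0,0,0,0,0,0,0.2],[0,0,0,0,0,0,0.2],[0,0,0,0,0,0,0.2],[0,0,0,0,0,0,0.2],[0,0,-0.05,0,0,0,0.2],[0,0,-0.2,0,0,0,0.2],[0,0,-0.4,0,0,0,0.2]]'
python3 -m pendant '[[0.2,0,-0.2,0,0,0,0.2],[0.3,0,-0.4,0,0,0,0.2],[0.35,0,-0.5,0,0,0,0.2],[0.35,0,-0.5,0,0,0,0.2],[0.35,0,-0.5,0,0,0,0.2]]'
python3 - <<'E'
from h import *
img,P=cloud("wrist"); save(img,"w9"); z=P[...,2]; hsv=cv2.cvtColor(img,cv2.COLOR_RGB2HSV)
near=np.hypot(P[...,0]-.566,P[...,1]-.055)<0.12
k,lab,s,c=cv2.connectedComponentsWithStats((near&(hsv[...,1]>90)&(z<.1)).astype(np.uint8))
for i in range(1,k):
    if s[i,4]>200: print("slide",rect(P,lab==i),c[i])
m=near&(z>.03)&(z<.039)&(P[...,0]>.5); A=P[m]; print(np.linalg.lstsq(np.c_[A[:,:2]-[.566,.055],np.ones(len(A))],A[:,2],rcond=None)[0],m.sum(), rect(P,m))
print("handle",rect(P,(np.hypot(P[...,0]-.566,P[...,1]-.055)<0.04)&(z>.06)&(z<.075)))
n=np.hypot(P[...,0]-.4735,P[...,1]-.062)<0.05
print("tab",rect(P,n&(z>.066)&(z<.09)))
E
```

```text
time_s: 24.45
position: [0.5649, 0.0565, 0.1967]
tcp_rot: [[-0.998, 0.07, -0.002], [0.07, 0.998, -0.002], [0.002, -0.002, -1.0]]
force: [0.6, 0.0, 0.2]
opening: 0.398
grasp_force: 0.0
time_s: 24.95
position: [0.4961, 0.0616, 0.2977]
tcp_rot: [[-0.998, 0.07, 0.005], [0.07, 0.998, -0.002], [-0.005, -0.002, -1.0]]
force: [-0.8, 0.2, 0.7]
opening: 0.401
grasp_force: 0.0
slide (((548.3916015625, 6.209568023681641), (26.350786209106445, 45.34591293334961), 87.19196319580078), 599, np.float64(0.03989919465484282)) [231.04841402 228.84974958]
slide (((555.9437255859375, 106.09772491455078), (25.522113800048828, 46.675296783447266), 86.03382873535156), 597, np.float64(0.03983860139802592)) [321.16080402 228.60301508]
[1.31533255e-03 9.35390475e-05 3.59125829e-02] 9793 (((559.3969116210938, 55.38308334350586), (169.81138610839844, 114.79507446289062), 86.05085754394531), 9793, np.float64(0.03586514555469322))
handle (((566.9589233398438, 55.49699401855469), (11.832646369934082, 49.82646179199219), 86.21926879882812), 539, np.float64(0.06755216947876724))
tab (((473.4790344238281, 62.07545471191406), (10.14760971069336, 35.79908752441406), 0.73542720079422), 421, np.float64(0.07340816148240781))
```

View pics/w9.png

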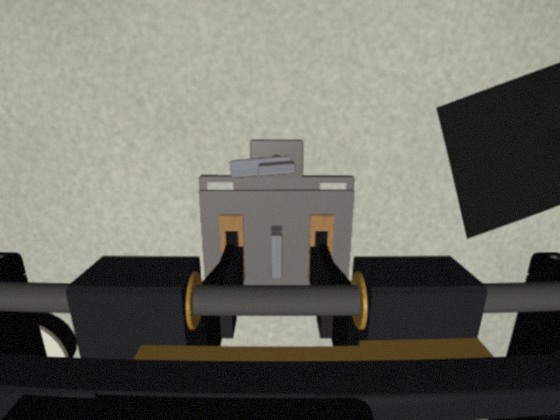

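The board sits centred (handle at (0.567, 0.0555)) and level at 36 mm, clear of the stand. Now the tab, at (0.4735, 0.0621).

```bash
python3 -c "
from h import *
go(.4735,.0621,.17,0.7)"
```

```text
row [ 0.1144 -0.0039  0.6331] [3.000e-04 1.300e-03 4.739e-01] mm [ 23.  -1. 127.] deg [ 0.1  0.2 85.3] j6 -91.7
```

```bash
python3 -m pendant '[[0.114,-0.004,0.1,0,0,0.474,0.2],[0.114,-0.004,0.1,0,0,0.474,0.2],[0.114,-0.004,0.1,0,0,0.474,0.2],[0.114,-0.004,0.1,0,0,0.474,0.2],[0.114,-0.004,0.1,0,0,0.474,0.2],[0.114,-0.004,0.1,0,0,0.474,0.2],[0.114,-0.004,0.1,0,0,0.474,0.2],[0.114,-0.004,0.1,0,0,0.474,0.2]]'
python3 -c "
from h import *
go(.4735,.0621,.17,0.7)"
```

```text
time_s: 25.8
position: [0.4732, 0.0622, 0.275]
tcp_rot: [[-0.29, 0.957, -0.001], [0.957, 0.29, -0.002], [-0.001, -0.001, -1.0]]
force: [-0.2, -0.2, -0.4]
opening: 0.399
grasp_force: 0.0
row [-1.000e-04  1.900e-03  5.248e-01] [-0.0003  0.0005  0.0899] mm [ -0.   0. 105.] deg [-0.1  0.1 16.2] j6 -22.7
```

```bash
python3 -m pendant '[[0,0.002,0,0,0,0.05,0.2],[0,0.002,0,0,0,0.09,0.2],[0,0.002,0.2,0,0,0.09,0.2],[0,0.002,0.4,0,0,0.09,0.2],[0,0.002,0.52,0,0,0.09,0.2],[0,0.002,0.52,0,0,0.09,0.2],[0,0.002,0.52,0,0,0.09,0.2]]'
python3 -c "
from h import *
go(.4735,.0621,.1235,0.7)"
```

```text
time_s: 26.5
position: [0.4739, 0.0621, 0.1717]
tcp_rot: [[-0.018, 1.0, 0.0], [1.0, 0.018, -0.002], [-0.002, 0.0, -1.0]]
force: [-0.4, -0.3, 0.0]
opening: 0.397
grasp_force: 0.0
row [ 2.00e-04 -1.90e-03  2.41e-01] [0.     0.0006 0.0019] mm [ 0. -0. 48.] deg [0.  0.1 0.3] j6 -6.8
```

```bash
python3 -m pendant '[[0,-0.002,0.1,0,0,0.002,0.2],[0,-0.002,0.18,0,0,0.002,0.2],[0,-0.002,0.225,0,0,0.002,0.2],[0,-0.002,0.235,0,0,0.002,0.2],[0,-0.002,0.235,0,0,0.002,0.2],[0,-0.002,0.235,0,0,0.002,1],[0,-0.002,0.235,0,0,0.002,1],[0,-0.002,0.235,0,0,0.002,1]]'
python3 -m pendant '[[0,0,0,0,0,0,1],[0,0,0,0,0,0,1],[0,0,0,0,0,0,1],[0,0,0,0,0,0,1]]'
```

```text
time_s: 27.3
position: [0.4739, 0.0621, 0.1263]
tcp_rot: [[-0.012, 1.0, 0.004], [1.0, 0.012, -0.002], [-0.002, 0.004, -1.0]]
force: [0.8, 0.2, 0.4]
opening: 0.214
grasp_force: 0.0
time_s: 27.7
position: [0.4732, 0.0621, 0.126]
tcp_rot: [[-0.012, 1.0, 0.002], [1.0, 0.012, -0.002], [-0.002, 0.002, -1.0]]
force: [-1.9, -1.0, 6.5]
opening: 0.114
grasp_force: 30.0
```

```bash
python3 -m pendant '[[0,0,0,0,0,-0.03,1],[0,0,0,0,0,-0.07,1],[0,0,0,0,0,-0.11,1],[0,0,0,0,0,-0.15,1],[0,0,0,0,0,-0.19,1],[0,0,0,0,0,-0.23,1],[0,0,0,0,0,-0.26,1],[0,0,0,0,0,-0.26,1]]'
python3 -c "
from h import *
go(.4732,.0621,.126,82)"
```

```text
time_s: 28.5
position: [0.4736, 0.0624, 0.126]
tcp_rot: [[-0.737, 0.676, 0.003], [0.676, 0.737, -0.002], [-0.003, 0.001, -1.0]]
force: [-1.4, 1.4, 5.8]
opening: 0.111
grasp_force: 30.0
row [ 0.0008 -0.0024 -0.0001] [-1.000e-04  1.200e-03 -1.918e-01] mm [ 0. -0. -0.] deg [ -0.    0.2 -34.5] j6 -53.3
```

```bash
python3 -m pendant '[[0,0,0,0,0,-0.04,1],[0,0,0,0,0,-0.08,1],[0,0,0,0,0,-0.12,1],[0,0,0,0,0,-0.16,1],[0,0,0,0,0,-0.19,1],[0,0,0,0,0,-0.19,1],[0,0,0,0,0,-0.19,1]]'
python3 -m pendant '[[0,0,0,0,0,0,0.3],[0,0,0,0,0,0,0.3],[0,0,0,0,0,0,0.3],[0,0,0,0,0,0,0.3],[0,0,-0.1,0,0,0,0.3],[0,0,-0.3,0,0,0,0.3],[0.1,0,-0.5,0,0,0,0.3],[0.1,0,-0.7,0,0,0,0.3]]'
python3 -m pendant '[[0,0,-0.1,0,0,0,0.3],[0.1,0,-0.1,0,0,0,0.3],[0.1,0,-0.1,0,0,0,0.3]]'
python3 - <<'E'
from h import *
img,P=cloud("wrist"); save(img,"w10"); z=P[...,2]
n=np.hypot(P[...,0]-.4735,P[...,1]-.062)<0.05
print("tab",rect(P,n&(z>.066)&(z<.09)))
print("handle",rect(P,(np.hypot(P[...,0]-.566,P[...,1]-.055)<0.04)&(z>.06)&(z<.075)))
near=np.hypot(P[...,0]-.566,P[...,1]-.055)<0.12
m=near&(z>.03)&(z<.039)&(P[...,0]>.5); A=P[m]; print(np.linalg.lstsq(np.c_[A[:,:2]-[.566,.055],np.ones(len(A))],A[:,2],rcond=None)[0])
E
```

```text
time_s: 29.2
position: [0.4738, 0.0627, 0.126]
tcp_rot: [[-0.989, 0.147, 0.004], [0.147, 0.989, -0.001], [-0.004, -0.001, -1.0]]
force: [-0.3, 2.6, 4.8]
opening: 0.117
grasp_force: 30.0
time_s: 30.0
position: [0.4503, 0.0657, 0.2662]
tcp_rot: [[-0.989, 0.145, -0.003], [0.145, 0.989, -0.001], [0.002, -0.002, -1.0]]
force: [0.3, 0.4, -0.6]
opening: 0.347
grasp_force: 0.0
time_s: 30.3
position: [0.4312, 0.0686, 0.286]
tcp_rot: [[-0.99, 0.144, 0.001], [0.144, 0.99, -0.002], [-0.001, -0.002, -1.0]]
force: [0.8, 1.2, -0.6]
opening: 0.353
grasp_force: 0.0
tab (((473.2445068359375, 62.569541931152344), (8.928104400634766, 35.40848922729492), 81.62650299072266), 357, np.float64(0.07346493091609274))
handle (((577.2648315429688, 54.88107681274414), (12.064884185791016, 29.320688247680664), 86.24883270263672), 255, np.float64(0.06771217407460989))
[ 0.00229735 -0.00147277  0.0358832 ]
```

View pics/w10.png

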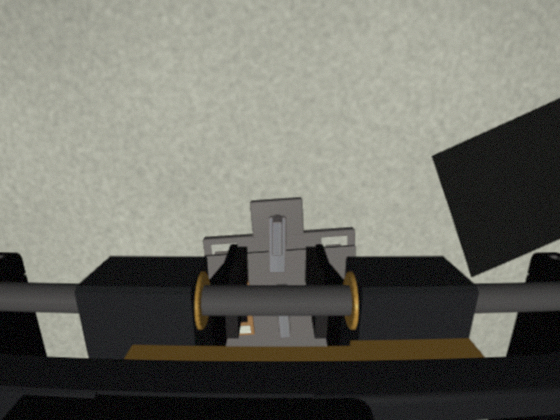

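The nose (px 277,260) points in over the board at about 1.49 rad, and the board is level and unmoved. Handing in.

```bash
python3 -c "
from h import *
print(bot.hand_in())"
```

```text
the job is handed in; nothing more can be done
None
```

I handed the job in at about 30 s: a bar lies on each strip, the board rests level and centred on them, and the turnbutton measured about 1.49 rad with its nose in over the board; the hand-in gave no pass or fail verdict.

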